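Roll a sample jar up the reader chute into its seat

ROBOT

A 6-joint arm with a two-finger parallel gripper is mounted at the origin on the work surface. World frame = base frame: x ahead of the robot, y to its left, z up, the work surface at z = 0. Lengths are in m, angles in degrees, forces in N, time in s.
With the tool pointing down it reaches from about 0.3 to 0.75 m from the base axis. Payload 8.5 kg.
Tool frame: the origin (TCP) lies at the very end of the fingers, on their centre line; the grasp point (between the pads) lies grip_point_offset behind it (grip_point_offset is the distance from the TCP to the grasp point, in m); z points along the fingers, x is the direction in which the jaws open and shut, and the axes are right-handed (so a half turn about z gives the same grasp; the last joint's range is limited). The gripper opens to 85 mm and grips with 20 to 120 N. Pads are 22 mm wide; open, the fingers measure 114 mm over their backs; the gripper's body (76 mm by 85 mm) begins 54 mm behind the grasp point. The pads swing forward as they close: fully open they stand 13 mm farther back than shut.
Start: joints at [-87.107, 21.807, 74.336, -0, 83.858, -12.336], TCP at [0.144, -0.531, 0.231] pointing down, gripper open.
Joint ranges: [-178.18, 178.18], [-50.72, 133.34], [12.68, 142.11], [-81.47, 261.47], [9.98, 163.14], [-165.26, 165.26]. Speed limits (degrees/s): [136.94, 136.94, 180, 180, 180, 180].

INTERFACE

Orientations are given as a 3x3 rotation matrix whose columns are the frame's x, y, z axes.
In Python, from rig import observe, get_image, close_job, grip_point_offset gives the robot as it stands.
- The arm moves only by the shell command python3 -m inch 'ROWS' [FORCE]. ROWS is a JSON object of lists of equal length, an entry for each row: "jaw": the opening, from 0 (shut) to 1 (fully open); "offset": the shift along the tool's x, y, z scaled (see below), a list of three; "roll": the turn about the tool's z scaled (see below). A call has 1 to 20 rows; each row is the pose to reach, as a shift and turn from the pose measured when the call began, along the tool's axes at that moment, turning the shorter way round; what a row does not reach only later rows make up. The controller multiplies each number of a shift by 250 mm and each number of a turn by 180 degrees. A row lasts 1/12 s, in which the tool goes at most 41.7 mm and 7.16 degrees, less where a joint would pass 70% of its speed; a pose out of reach is approached as far as the arm can. A call with a number of a shift or a turn outside -1 to 1 is refused whole. A call with a gripper value outside its range is refused whole. The fingers move at their own pace and stop on an object; FORCE is the grip in N (left out, the last holds). Time passes only in rows, so rows that repeat a pose let the fingers close. It gives the time, the measured TCP pose, the force and the opening at its end, in the units of the state.
- observe(): the state, without advancing time (a new reading comes with each control period).
- get_image(name): name is "scene" or "top" or "wrist"; returns a dict with "img" (480x640x3 uint8, red, green, blue), "vfov" (degrees; the focal length in pixels is half the picture's height over the tangent of half this angle, whatever the lens; pixels are square), "cx", "cy" (the principal point, pixels), "position" and "rotation" of the camera in the world; the wrist camera has in their place "hand_eye" (4x4, takes a point from camera to tool coordinates, whose origin is the TCP and whose axes are the tool frame's). Camera axes: x right, y down, z forward; pixel columns grow to the right and rows downward; lengths in m; the calibration is good to about 2 mm. A picture is of the moment at which its call begins: read the wrist's pose just before it. There is no depth.
- close_job(): hands the job in, once; it reports no verdict.
The state is a dict: "time_s": time; "q": joint angles; "qvel": joint speeds; "joint_efforts": joint torques, N m; "position": TCP position; "tool_rot": TCP orientation; "ft_force": force on the tool from outside, world axes, zero at the start; "wrist_torque": the same for the moment, N m; "grip_width": finger opening in m.
Only numpy, scipy, OpenCV 4.12 (cv2) and the standard library are available. Lean on these libraries where they do the work, as an engineer would, in place of code of your own. Each camera call takes 0.05 s, during which the arm holds its last target. There are 200 camera calls.

TASK

With the fingertips, push the amber jar up its sloping gutter, over the crest at the top and into the dip against the blue end stop, so that it stays there and does not roll back when you move away. Push it steadily, without flicking, lifting or carrying it, and leave the white jar in the other lane and the things standing around the chute where they are.

Things in the scene. Friction and masses are not known exactly. Their poses are not given: they have to be found in the camera images.
- gutter: Fixed aluminium gutter sloping up at 9 degrees, 304 mm long, two lanes 80 mm wide centred at y = +43 and -43 mm. Origin: on its floor, centre line, low end, 28 mm above the bench; x uphill along the floor (between ahead-left and back-left of the robot), y across to the left looking uphill, z square to the floor. Walls 6 mm thick, 23 mm high; a lip 16 mm high closes the low end at x = 0.
- low_stop (a point): On the gutter's floor and centre line at x = 90 mm, level with the uphill faces of the low stop: in each lane two aluminium tabs 32 mm high, 14 mm wide, 6 mm thick, one by each wall, leaving a gap of 52 mm in the middle through which fingers can reach the jar. A jar at the low rest leans on them, its axis at x = 115 mm. Below them the lane is empty.
- crest (a point): On the gutter's floor and centre line at x = 245 mm: the crest. Beyond it the floor (grey) falls 8 degrees below level, 17 degrees against the slope, down to the end stop: the seat, which keeps a jar by its own weight. A seated jar's axis lies at x = 279, z = 16 mm in the gutter's frame. Between low stop and crest nothing holds a jar: let go, it rolls back down.
- end_stop (a point): On the gutter's centre line at x = 304 mm, z = 0, on the inner face of the blue end stop, which rises 45 mm above this point across both lanes. Behind it stands the reader's white housing, lower than the stop. A seated jar touches the stop.
- amber_jar: The jar to push: smooth amber glass, black cap, 50 mm in diameter, 72 mm long, 0.17 to 0.35 kg, lying across one of the lanes (which one varies) at the low rest, free to roll and slide (friction on the gutter about 0.3). Origin: its centre, on its axis, 25 mm above the gutter's floor; y runs along the jar towards the cap, across the lane; x and z turn as it rolls. Pushing it up takes under 5 N.
- white_jar: Same size of jar, white plastic with a blue cap, at the low rest of the other lane; to be left alone (not moved by more than 15 mm). Origin: its centre.
- reagent_bottle: White reagent bottle with blue cap, standing loose on the bench beside the chute, 56 mm in diameter, 125 mm tall; to be left alone (within 20 mm). Origin: centre of its underside.
- tip_box: Blue box with green lid, 102 x 72 x 50 mm, loose on the bench on the other side of the chute; to be left alone (within 20 mm). Origin: centre of its underside.
- steel_weight: Upright steel cylinder weight, 36 mm in diameter, 45 mm tall, loose on the bench to the robot's right of the chute; to be left alone (within 20 mm). Origin: centre of its underside.

How it is judged (in metres and radians):
At the end, for the whole second after the job is handed in: The amber jar lies still in its top seat: axis at x 273 to 284 mm and z 11 to 21 mm in the gutter's frame, within 0.15 rad of straight across, slower than 0.02 m/s; the white jar within 15 mm, bottle, box and weight within 20 mm of where they stood (x of amber_jar in the frame of gutter between 0.273 and 0.284 m and z of amber_jar in the frame of gutter between 0.011 and 0.021 m and linear speed of amber_jar below 0.02 m/s and angle between the y axis of amber_jar and the y axis of gutter, either way round below 0.15 rad and distance of white_jar from where it was at the start of the episode below 0.015 m and distance of each of reagent_bottle, tip_box, steel_weight from where it was at the start of the episode below 0.02 m); the robot touches nothing.
It fails at once if the amber jar is lifted off the gutter (axis more than 42 mm above its floor) (z of amber_jar in the frame of gutter above 0.042 m).
It fails at once if the amber jar is flicked (faster than 0.7 m/s) (linear speed of amber_jar above 0.7 m/s).
It fails at once if the white jar is moved by more than 15 mm (distance of white_jar from where it was at the start of the episode above 0.015 m).
It fails at once if the reagent bottle, tip box or steel weight is moved by more than 20 mm or tipped over (distance of any of reagent_bottle, tip_box, steel_weight from where it was at the start of the episode above 0.02 m or angle between any of reagent_bottle, tip_box, steel_weight's own z axis and vertical above 0.3 rad).
It also fails if it takes over 40 s, if anything falls off the work surface, if the arm or the gripper's body presses on something with over 40 N, if the wrist force passes 120 N, or if a joint passes its speed limit or range.

## Working session

There is one attempt and no reset: what is moved stays moved. The work goes in short steps, Python scripts to look and compute and a shell command to move; the robot and the scene stay as the last step left them, time stands still between calls to the robot, and variables do not carry over. Pictures are saved under pics/ and viewed, about 8 in all and at most 12, crops included, and the job is handed in when it is done.

```bash
mkdir -p pics
python3 - <<'E'
from rig import *
import cv2, json, numpy as np
s=observe(); print({k:np.round(v,4).tolist() for k,v in s.items()}, grip_point_offset)
for n in ("scene","top"):
    d=get_image(n); cv2.imwrite(f"pics/{n}0.png",d["img"][:,:,::-1]); print(n,{k:np.round(v,4).tolist() for k,v in d.items() if k!="img"})
E
```

```text
{'time_s': 0.0, 'q': [-87.1092, 21.8404, 74.3844, 0.0018, 83.8574, -12.335], 'qvel': [-0.0008, 0.0543, -0.0058, -0.0035, 0.0185, -0.099], 'joint_efforts': [-0.0018, -44.8459, -23.128, -0.0003, 0.0048, 0.0], 'position': [0.1444, -0.5304, 0.2307], 'tool_rot': [[0.2626, -0.9649, -0.0], [-0.9649, -0.2626, 0.0014], [-0.0014, -0.0003, -1.0]], 'ft_force': [1.2152, -0.2195, -0.6446], 'wrist_torque': [-0.0156, 0.0081, 0.0153], 'grip_width': 0.0858} 0.0187
scene {'vfov': 42.2397, 'cx': 321.3073, 'cy': 245.836, 'position': [1.0787, 0.3621, 0.7078], 'rotation': [[-0.6156, 0.5571, -0.5573], [0.788, 0.44, -0.4306], [0.0054, -0.7043, -0.7099]]}
top {'vfov': 56.7745, 'cx': 311.5535, 'cy': 237.1251, 'position': [0.4842, -0.0169, 0.79], 'rotation': [[0.0154, -0.9922, 0.1238], [-0.9998, -0.014, 0.012], [-0.0102, -0.1239, -0.9922]]}
```

View pics/scene0.png

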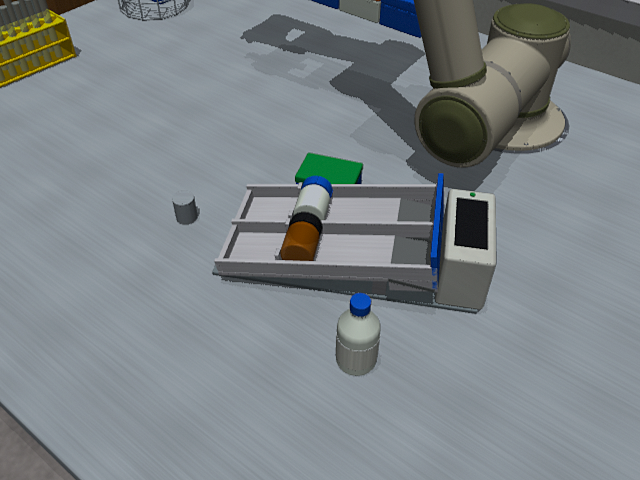

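View pics/top0.png

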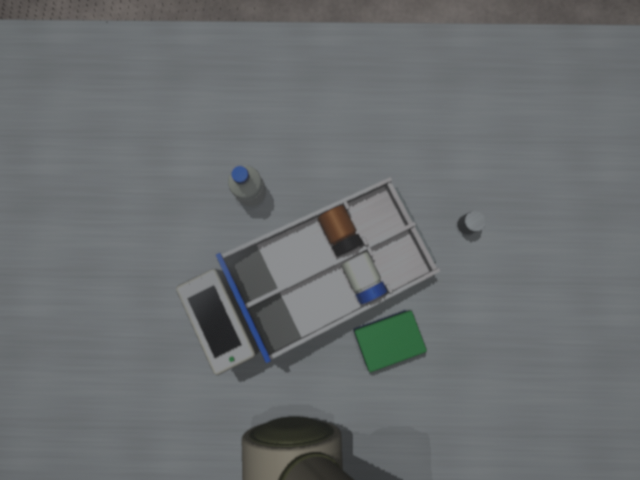

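The amber jar is in the lane farther from the robot, which is the right lane looking uphill, y = -43. In the top view it is at about (340,230). The white jar is at (366,280), the bottle at (245,185), the weight at (472,223), the box at (390,340) and the blue stop runs from (220,255) to (268,360).

```bash
cat > h.py <<'E'
import numpy as np, cv2
from rig import *
def cam(d):
    f=240/np.tan(np.radians(d["vfov"]/2)); return f,np.array([d["cx"],d["cy"]]),np.array(d["position"]),np.array(d["rotation"])
def ray(d,p,z):
    f,c,o,R=cam(d); v=R@np.r_[(np.array(p)-c)/f,1]; return o+v*(z-o[2])/v[2]
def proj(d,P):
    f,c,o,R=cam(d); v=(np.atleast_2d(P)-o)@R; return v[:,:2]/v[:,2:]*f+c
E
python3 - <<'E'
from h import *
d=get_image("top"); im=d["img"]; cv2.imwrite("pics/t1.png",cv2.resize(im[160:390,170:490,::-1],None,fx=2.5,fy=2.5,interpolation=cv2.INTER_CUBIC))
hsv=cv2.cvtColor(im,cv2.COLOR_RGB2HSV)
for n,lo,hi in (("amber",(5,120,60),(20,255,255)),("blue",(105,150,60),(125,255,255)),("green",(50,120,40),(80,255,255))):
    m=cv2.inRange(hsv,lo,hi)
    for c in cv2.findContours(m,0,2)[0]:
        if cv2.contourArea(c)>60: print(n,cv2.contourArea(c),cv2.boxPoints(cv2.minAreaRect(c)).round(1).tolist())
for p,z in (((389,181),.05),((438,270),.05),((220,255),.12),((268,360),.12)): print(p,ray(d,p,z).round(4))
E
```

```text
amber 558.5 [[321.0, 214.1999969482422], [341.20001220703125, 205.39999389648438], [352.79998779296875, 232.0], [332.70001220703125, 240.8000030517578]]
blue 192.0 [[359.6000061035156, 294.20001220703125], [381.20001220703125, 283.3999938964844], [385.20001220703125, 291.3999938964844], [363.6000061035156, 302.20001220703125]]
blue 360.5 [[226.10000610351562, 278.3999938964844], [230.89999389648438, 276.1000061035156], [270.20001220703125, 359.5], [265.3999938964844, 361.79998779296875]]
green 2458.0 [[354.6000061035156, 330.29998779296875], [410.70001220703125, 310.1000061035156], [425.29998779296875, 350.70001220703125], [369.20001220703125, 370.8999938964844]]
(389, 181) [ 0.6747 -0.1383  0.05  ]
(438, 270) [ 0.5246 -0.2185  0.05  ]
(220, 255) [0.5386 0.1296 0.12  ]
(268, 360) [0.3848 0.0525 0.12  ]
```

View pics/t1.png

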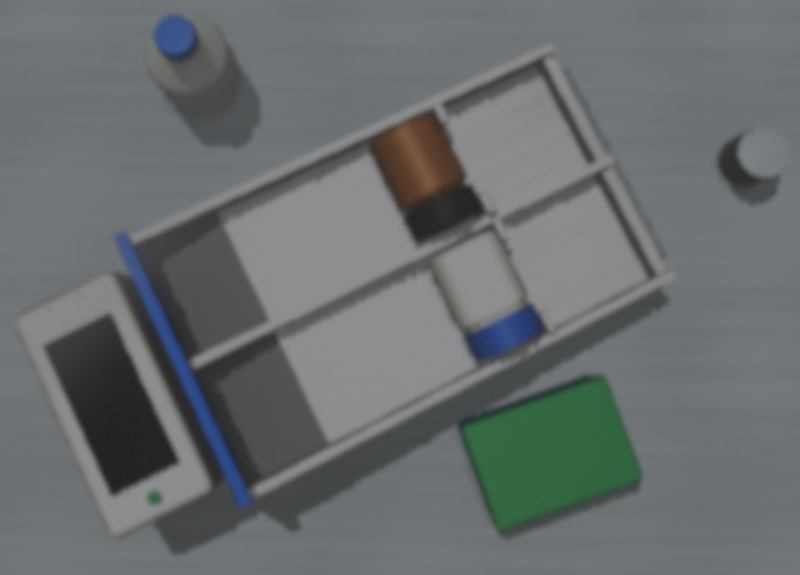

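```bash
cat >> h.py <<'E'
def gut(p):
    ox,oy,a=p; a9=np.radians(9); u=np.array([np.cos(a),np.sin(a),0]); Z=np.array([0,0,1.])
    x=u*np.cos(a9)+Z*np.sin(a9); y=np.cross(Z,u); return np.array([ox,oy,.028]),np.c_[x,y,np.cross(x,y)]
def G(p,P): o,R=gut(p); return o+np.atleast_2d(P)@R.T/1000
E
python3 - <<'E'
from h import *
from scipy.optimize import least_squares
d=get_image("top")
M=np.array([[-6,-89,23],[-6,89,23],[245,-83,0],[245,83,0]])
px=np.array([[552,47],[672,277],[222,217],[326,441]])/2.5+[170,160]
f=lambda p:(proj(d,G(p,M))-px).ravel()
r=least_squares(f,[.6,-.18,2.04]); p=r.x; print(p,np.degrees(p[2]),r.fun.round(1)); np.save("g.npy",p)
print("jar",G(p,[115,-43,25]),"seat",G(p,[279,-43,16]),"lowstop",G(p,[90,-43,0]))
s=get_image("scene")
a=[]
W=[[-6,-89,23],[-6,89,23],[0,-89,0],[245,-83,0],[245,-3,0],[245,83,0],[304,-89,45],[304,89,45]]+[[115,-43+k,25] for k in(-36,36)]+[[90,-43+k,32] for k in(-40,-26,26,40)]
for c,sl in((d,(170,160,320,230)),(s,(200,160,320,180))):
    im=c["img"][:,:,::-1].copy(); x,y,w,h=sl
    b=cv2.resize(im[y:y+h,x:x+w],None,fx=2.5,fy=2.5,interpolation=cv2.INTER_CUBIC)
    for q in proj(c,G(p,W)): cv2.drawMarker(b,tuple(((q-[x,y])*2.5).round().astype(int).tolist()),(0,255,255),0,10,1)
    a.append(b)
cv2.imwrite("pics/fit.png",cv2.resize(np.vstack(a),None,fx=.58,fy=.58,interpolation=cv2.INTER_AREA))
E
```

```text
[ 0.59636355 -0.17243788  2.04280972] 117.0443751328137 [-0.6 -0.7  0.9  1.1 -1.6 -1.8  1.2  1.3]
jar [[ 0.5847954  -0.05520559  0.07068217]] seat [[0.51050571 0.0903174  0.08744823]] lowstop [[ 0.59424427 -0.07371459  0.0420791 ]]
```

View pics/fit.png

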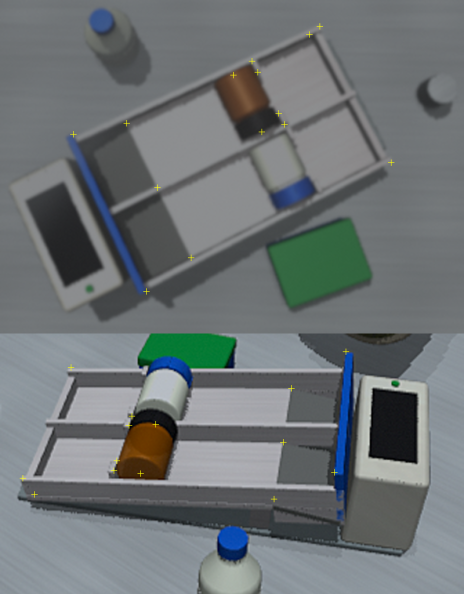

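The fit agrees with both views to a few mm. The tab and jar markers fall on the parts, and the crest markers fall on the grey edge. Next I work out the approach.

```bash
cat > rel.py <<'E'
import sys
from h import *
# python3 rel.py X Z : shift to put TCP at gutter x=X (horizontal pos on lane centre), world height Z
p=np.load("g.npy"); s=observe(); R=np.array(s["tool_rot"]); t=np.array(s["position"])
X,Z=map(float,sys.argv[1:3]); o,Rg=gut(p); u=np.array([np.cos(p[2]),np.sin(p[2]),0])
T=o+Rg[:,1]*-.043+u*X/1000*np.cos(np.radians(9)); T[2]=Z
print("offset",(R.T@(T-t)/.25).round(3)); yaw=np.arctan2(*R[1::-1,0]); w=(np.degrees(p[2])-90-np.degrees(yaw)+180)%360-180
print("roll",round(-w/180,4),"t",s["time_s"],"F",np.round(s["ft_force"],2),"grip",s["grip_width"]);
v=t-o; print("tcp horiz along/lane",(v@u*1000).round(1),(v@Rg[:,1]*1000).round(1),"z",t[2].round(4))
E
python3 rel.py 58 0.20; python3 rel.py 58 0.058
```

```text
offset [-1.167 -2.242  0.125]
roll -0.5656 t 0.25 F [-0.43  0.39  0.74] grip 0.08540831536063975
tcp horiz along/lane -113.5 565.3 z 0.231
offset [-1.166 -2.242  0.693]
roll -0.5656 t 0.25 F [-0.43  0.39  0.74] grip 0.08540831536063975
tcp horiz along/lane -113.5 565.3 z 0.231
```

```bash
python3 -m inch '{"jaw":[0.15,0.15,0.15,0.15,0.15,0.15,0.15,0.15,0.15,0.15,0.15,0.15,0.15,0.15,0.15,0.15],"offset":[[-0.02,-0.03,0],[-0.05,-0.1,0],[-0.08,-0.16,0],[-0.11,-0.22,0],[-0.15,-0.29,0],[-0.18,-0.35,0],[-0.22,-0.42,0],[-0.25,-0.48,0],[-0.29,-0.55,0],[-0.32,-0.62,0],[-0.36,-0.69,0],[-0.39,-0.76,0],[-0.43,-0.83,0],[-0.46,-0.88,0],[-0.48,-0.92,0],[-0.48,-0.92,0]],"roll":[-0.01,-0.04,-0.08,-0.12,-0.16,-0.2,-0.24,-0.28,-0.32,-0.36,-0.4,-0.44,-0.48,-0.52,-0.55,-0.565]}'; python3 rel.py 58 0.20
```

```text
time_s: 1.58
position: [0.3361, -0.3523, 0.2312]
tool_rot: [[0.887, 0.461, 0.0], [0.461, -0.887, 0.001], [0.001, -0.001, -1.0]]
ft_force: [-1.4, -0.1, -0.2]
grip_width: 0.0127
offset [ 1.429 -0.386  0.126]
roll 0.0023 t 1.5833 F [-1.43 -0.14 -0.21] grip 0.01269034850316779
tcp horiz along/lane -41.9 313.6 z 0.2312
```

```bash
python3 -m inch '{"jaw":[0.15,0.15,0.15,0.15,0.15,0.15,0.15,0.15,0.15,0.15],"offset":[[0.06,-0.02,0],[0.18,-0.05,0],[0.3,-0.08,0],[0.42,-0.11,0],[0.54,-0.15,0],[0.66,-0.18,0],[0.78,-0.21,0],[0.9,-0.25,0],[0.98,-0.27,0],[1,-0.27,0]],"roll":[0.002,0.002,0.002,0.002,0.002,0.002,0.002,0.002,0.002,0.002]}'; python3 rel.py 58 0.16
```

```text
time_s: 2.42
position: [0.5283, -0.1741, 0.2313]
tool_rot: [[0.888, 0.46, 0.001], [0.46, -0.888, 0.002], [0.001, -0.001, -1.0]]
ft_force: [-1.3, -0.2, -0.7]
grip_width: 0.0129
offset [ 0.418 -0.109  0.286]
roll 0.0019 t 2.4167 F [-1.29 -0.24 -0.68] grip 0.012929764337351528
tcp horiz along/lane 29.4 61.4 z 0.2313
```

```bash
python3 -m inch '{"jaw":[0.15,0.15,0.15,0.15,0.15,0.15,0.15,0.15,0.15,0.15],"offset":[[0.06,-0.02,0],[0.16,-0.04,0.02],[0.27,-0.07,0.06],[0.37,-0.1,0.12],[0.418,-0.109,0.2],[0.418,-0.109,0.27],[0.418,-0.109,0.33],[0.418,-0.109,0.365],[0.418,-0.109,0.365],[0.418,-0.109,0.365]],"roll":[0.002,0.002,0.002,0.002,0.002,0.002,0.002,0.002,0.002,0.002]}'; python3 rel.py 58 0.058
python3 - <<'E'
from h import *
for n in("scene","wrist"): 
    d=get_image(n); cv2.imwrite(f"pics/{n}1.png",d["img"][:,:,::-1])
a=cv2.resize(cv2.imread("pics/scene1.png")[120:330,180:500],(640,420)); b=cv2.resize(cv2.imread("pics/wrist1.png"),(240,180))
a=cv2.resize(a,(457,300)); c=cv2.resize(cv2.imread("pics/wrist1.png"),(400,300)) 
cv2.imwrite("pics/hov.png",np.vstack([cv2.resize(a,(400,263)),c]))
E
```

```text
time_s: 3.25
position: [0.6085, -0.1021, 0.1406]
tool_rot: [[0.891, 0.454, 0.001], [0.454, -0.891, 0.002], [0.001, -0.001, -1.0]]
ft_force: [-0.1, -0.6, -0.1]
grip_width: 0.013
offset [ 0.    -0.     0.331]
roll -0.0001 t 3.25 F [-0.1  -0.64 -0.14] grip 0.013014474251600374
tcp horiz along/lane 57.1 -42.8 z 0.1406
```

View pics/hov.png

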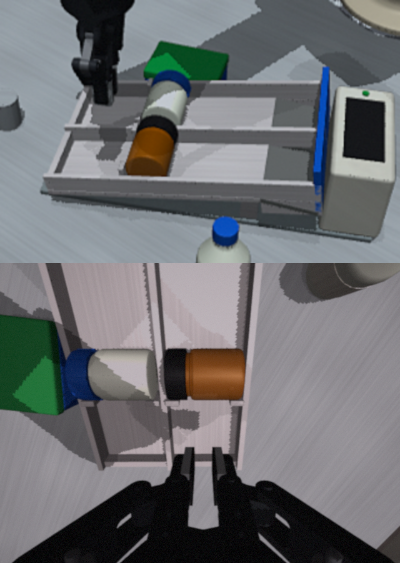

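The wrist view shows the fingers centred on the amber lane: finger centre at column 203, jar at columns 165–244. So I go straight down below the low stop.

```bash
python3 -m inch '{"jaw":[0.15,0.15,0.15,0.15,0.15,0.15,0.15],"offset":[[0,0,0.03],[0,0,0.09],[0,0,0.16],[0,0,0.23],[0,0,0.29],[0,0,0.32],[0,0,0.32]],"roll":[0,0,0,0,0,0,0]}'; python3 rel.py 78 0.062
```

```text
time_s: 3.93
position: [0.6085, -0.1019, 0.0601]
tool_rot: [[0.891, 0.454, 0.0], [0.454, -0.891, 0.002], [0.001, -0.002, -1.0]]
ft_force: [-0.6, 0.4, -0.8]
grip_width: 0.0128
offset [ 0.    -0.079 -0.007]
roll -0.0002 t 3.9333 F [-0.59  0.44 -0.77] grip 0.012763640224567187
tcp horiz along/lane 57.3 -42.9 z 0.0601
```

```bash
python3 -m inch '{"jaw":[0.15,0.15,0.15,0.15,0.15,0.15,0.15,0.15,0.15,0.15,0.15,0.15],"offset":[[0,-0.01,-0.002],[0,-0.02,-0.003],[0,-0.03,-0.005],[0,-0.04,-0.006],[0,-0.05,-0.008],[0,-0.06,-0.01],[0,-0.07,-0.011],[0,-0.08,-0.013],[0,-0.09,-0.014],[0,-0.1,-0.016],[0,-0.11,-0.017],[0,-0.12,-0.019]],"roll":[0,0,0,0,0,0,0,0,0,0,0,0]}'; python3 rel.py 208 0.08
python3 - <<'E'
from h import *
d=get_image("scene"); cv2.imwrite("pics/push1.png",cv2.resize(d["img"][120:330,180:500,::-1],(480,315)))
E
```

```text
time_s: 4.93
position: [0.5948, -0.0751, 0.0649]
tool_rot: [[0.891, 0.454, 0.0], [0.454, -0.891, 0.002], [0.001, -0.002, -1.0]]
ft_force: [0.5, -0.9, 0.9]
grip_width: 0.0128
offset [ 0.    -0.472 -0.059]
roll -0.0002 t 4.9333 F [ 0.49 -0.92  0.87] grip 0.01281925004169292
tcp horiz along/lane 87.5 -42.9 z 0.0649
```

View pics/push1.png

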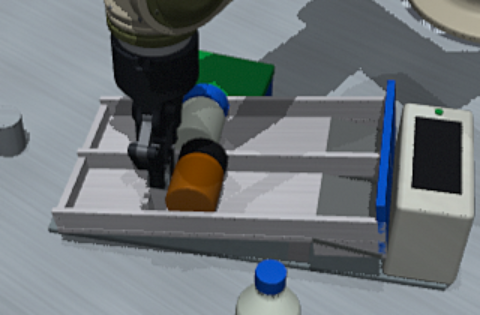

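The amber jar has just come off the tabs, slightly ahead of the white jar, and lies square against the fingers. I push on steadily.

```bash
python3 -m inch '{"jaw":[0.15,0.15,0.15,0.15,0.15,0.15,0.15,0.15,0.15,0.15,0.15,0.15,0.15,0.15,0.15,0.15,0.15,0.15,0.15,0.15],"offset":[[0,-0.01,-0.002],[0,-0.024,-0.004],[0,-0.04,-0.006],[0,-0.058,-0.009],[0,-0.076,-0.012],[0,-0.094,-0.015],[0,-0.112,-0.018],[0,-0.13,-0.021],[0,-0.148,-0.023],[0,-0.166,-0.026],[0,-0.184,-0.029],[0,-0.202,-0.032],[0,-0.22,-0.035],[0,-0.238,-0.038],[0,-0.256,-0.04],[0,-0.272,-0.043],[0,-0.286,-0.045],[0,-0.298,-0.047],[0,-0.306,-0.048],[0,-0.31,-0.049]],"roll":[0,0,0,0,0,0,0,0,0,0,0,0,0,0,0,0,0,0,0,0]}'; python3 rel.py 208 0.08
python3 - <<'E'
from h import *
a=[cv2.resize(get_image("scene")["img"][120:330,180:500,::-1],(400,263)),cv2.resize(get_image("wrist")["img"][:,:,::-1],(400,300))]
cv2.imwrite("pics/push2.png",np.vstack(a))
E
```

```text
time_s: 6.65
position: [0.5593, -0.0053, 0.0775]
tool_rot: [[0.891, 0.454, -0.0], [0.454, -0.891, 0.002], [0.001, -0.002, -1.0]]
ft_force: [0.3, -0.4, -0.0]
grip_width: 0.0128
offset [ 0.    -0.159 -0.01 ]
roll -0.0001 t 6.65 F [ 0.33 -0.39 -0.04] grip 0.012842929599017438
tcp horiz along/lane 165.7 -42.9 z 0.0775
```

View pics/push2.png

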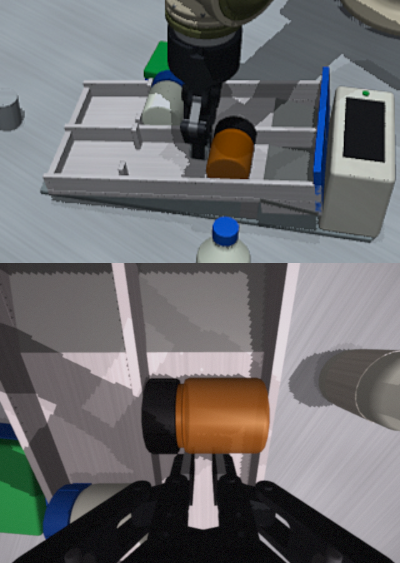

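The jar lies square across the lane and centred on the fingers, just below the crest: the grey edge is at row 350 of the wrist view and the jar's front edge at row 378. I take it slowly over the crest.

```bash
python3 -m inch '{"jaw":[0.15,0.15,0.15,0.15,0.15,0.15,0.15,0.15,0.15,0.15,0.15,0.15,0.15,0.15,0.15,0.15,0.15,0.15,0.15,0.15],"offset":[[0,-0.012,-0.002],[0,-0.026,-0.004],[0,-0.04,-0.006],[0,-0.055,-0.008],[0,-0.07,-0.01],[0,-0.085,-0.012],[0,-0.1,-0.014],[0,-0.115,-0.016],[0,-0.13,-0.016],[0,-0.145,-0.016],[0,-0.16,-0.016],[0,-0.175,-0.016],[0,-0.19,-0.016],[0,-0.205,-0.016],[0,-0.22,-0.016],[0,-0.234,-0.016],[0,-0.246,-0.016],[0,-0.254,-0.016],[0,-0.254,-0.016],[0,-0.254,-0.016]],"roll":[0,0,0,0,0,0,0,0,0,0,0,0,0,0,0,0,0,0,0,0]}'; python3 rel.py 208 0.08
python3 - <<'E'
from h import *
a=[cv2.resize(get_image("scene")["img"][120:330,180:500,::-1],(400,263)),cv2.resize(get_image("wrist")["img"][:,:,::-1],(400,300))]
cv2.imwrite("pics/push3.png",np.vstack(a))
E
```

```text
time_s: 8.42
position: [0.5304, 0.0512, 0.0816]
tool_rot: [[0.891, 0.455, -0.0], [0.455, -0.891, 0.002], [0.001, -0.002, -1.0]]
ft_force: [0.4, 0.5, 0.3]
grip_width: 0.0127
offset [0.    0.095 0.006]
roll -0.0001 t 8.4167 F [0.43 0.49 0.26] grip 0.012707049319540578
tcp horiz along/lane 229.1 -42.9 z 0.0816
```

View pics/push3.png

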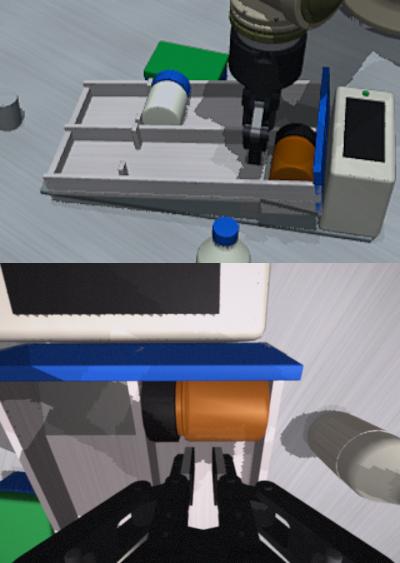

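The jar lies square against the blue stop (wrist view, columns 143–268, rows 380–440), with a visible gap to the fingertips. I back off and lift.

```bash
python3 -m inch '{"jaw":[0.15,0.15,0.15,0.15,0.15,0.15,0.15,0.15,0.15,0.15,0.15,0.15,0.15,0.15],"offset":[[0,0.02,-0.01],[0,0.05,-0.02],[0,0.08,-0.04],[0,0.1,-0.08],[0,0.1,-0.14],[0,0.1,-0.2],[0,0.1,-0.27],[0,0.1,-0.34],[0,0.1,-0.41],[0,0.1,-0.48],[0,0.1,-0.54],[0,0.1,-0.58],[0,0.1,-0.6],[0,0.1,-0.6]],"roll":[0,0,0,0,0,0,0,0,0,0,0,0,0,0]}'
python3 - <<'E'
from h import *
p=np.load("g.npy"); s=get_image("scene")
x,y=200,140; b=cv2.resize(s["img"][y:y+200,x:x+320,::-1],None,fx=2.5,fy=2.5,interpolation=cv2.INTER_CUBIC)
for q in proj(s,G(p,[[279,-79,16],[279,-7,16],[279,-43,41]])): cv2.drawMarker(b,tuple(((q-[x,y])*2.5).round().astype(int).tolist()),(0,255,255),0,12,1)
cv2.imwrite("pics/end.png",b)
def m(i): return cv2.inRange(cv2.cvtColor(i,cv2.COLOR_RGB2HSV),(5,120,60),(20,255,255))
i0=s["img"]; i1=get_image("scene")["img"]
for k in(i0,i1):
    M=cv2.moments(m(k),True); print(M["m10"]/M["m00"],M["m01"]/M["m00"])
o=cv2.imread("pics/scene0.png")[:,:,::-1]
for n,lo,hi in(("blue",(105,150,60),(125,255,255)),("green",(50,120,40),(80,255,255))):
    for k in(o,i1):
        print(n,[ (c[:,0].mean(0).round(1).tolist(),cv2.contourArea(c)) for c in cv2.findContours(cv2.inRange(cv2.cvtColor(np.ascontiguousarray(k),cv2.COLOR_RGB2HSV),lo,hi)[100:],0,2)[0] if cv2.contourArea(c)>80])
E
```

```text
time_s: 9.68
position: [0.5424, 0.0278, 0.2327]
tool_rot: [[0.891, 0.454, 0.002], [0.454, -0.891, 0.002], [0.003, -0.001, -1.0]]
ft_force: [-0.3, -1.7, -0.8]
grip_width: 0.0128
413.60212971926427 246.10939012584706
413.27756286266924 245.88007736943908
blue [([360.8, 206.1], 375.0), ([317.8, 84.6], 214.5), ([437.1, 134.4], 681.0)]
blue [([361.1, 205.3], 374.0), ([318.1, 84.4], 219.0), ([437.4, 132.0], 685.0)]
green [([325.1, 68.0], 1315.0)]
green [([324.4, 67.1], 1301.0)]
```

View pics/end.png

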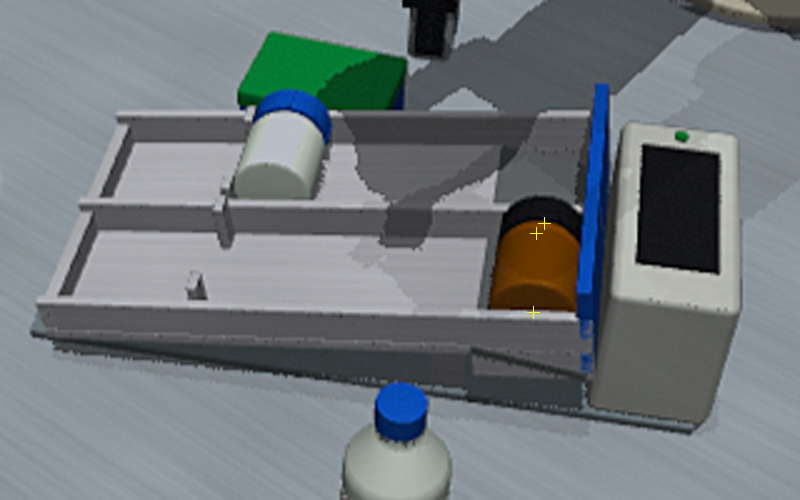

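The jar is still and square in the seat with its predicted axis points on it. Cap and lid centroids show that the white jar, bottle and box haven't moved, and the gripper is clear. I hand it in.

```bash
python3 -c "from rig import close_job; print(close_job())"
```

```text
the job is handed in; nothing more can be done
None
```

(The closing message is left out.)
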